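# Open the eyelet jar in its stand

### The job

Slide the stand's fork fully home by its black grip so that it braces the square jar, then unscrew the jar's tight cap (counter-clockwise from above) without lifting the jar from its seat. Stop turning as soon as the threads let go, raise the cap straight up until it is just clear of the jar's mouth, a finger's breadth or two, and finish there: the program ends while the gripper still holds the cap level above the mouth, with the fork still home and the other things left alone.

Things in the scene. Friction and masses are not known exactly. Their poses are not given: they have to be found in the camera images.
- stand: Wooden jar stand fixed on the table, 110 x 275 x 12 mm, turned up to 0.4 rad. Origin on the table under the centre of the round seat holding the jar (seat floor 12 mm above the table, with a 5 mm high ring of 38 mm inner radius round it, in which the loose jar can turn and shift a little). The fork slides along the stand's +y towards the jar; z up.
- fork (a joint): Travel of the sliding aluminium fork along the stand's +y, m: starts at 0 to 0.015 (drawn back), 0.085 = home at its end stop, its prongs (9 mm thick, 19 to 35 mm above the table) then along both sides of the jar, at the stand's x = +-29.5 mm, so that the jar can turn only about 5 degrees. Slides stiffly (about 3 N plus some damping) and stays where it is left.
- fork_grip (a point): Point in the fork's black upright grip, 57 mm above the table. The grip is 16 mm wide along the stand's x, 26 mm long along its y, and reaches from 35 to 75 mm above the table. Axes as the stand's. It lies on the stand's -y side, 185 mm from the seat's centre at joint 0 and 100 mm when home. Free above and on both x sides.
- jar_center (a point): Centre of the loose glass jar's square body (56 x 56 mm, rounded corners, 60 mm high, brass eyelets inside), 30 mm above its underside. z up, x and y square to its flats, within 0.05 rad of the stand's at the start. Above the shoulder (72 mm above the table) is a neck of 39 mm diameter.
- jar: The same jar, 0.3 to 0.5 kg; origin at the centre of its underside. Unless braced by the fork it just turns with its cap.
- jar_rim (a point): Centre of the jar's mouth, level with its rim, 83 mm above the jar's underside (95 mm above the table). Axes as the jar's. A sprung rubber disc in the mouth pushes up on the tight cap with about 20 N; it stands up to 6 mm above the rim when the cap is off.
- cap_center (a point): Centre, half-way up, of the round knurled aluminium screw cap (60 mm diameter, 24 mm high), on its axis; z up, x along the jar's x (within 0.05 rad) when tight. When tight it is 91 mm above the table (lower edge 79 mm, top 103 mm; 7 mm of bare neck between it and the jar's shoulder).
- cap: The same cap, about 50 g, origin at the centre of its lower edge. Short threads: turned counter-clockwise from above about 48 degrees (45 to 52) relative to the jar it comes free; it rises 2 mm on the way, springs up to 3 mm above its tight height, and then lifts straight off. Past about 100 degrees it meets the next thread. Tight: a firm twist, up to about 0.5 N m.
- cap_under (a point): Centre of the cap's lower edge: 16 mm below the jar's rim when tight.
- cap_mark (a point): Outer end of a small raised nib on the cap's top, 28 mm from the axis. When the cap is tight it lies 80 degrees clockwise (from above) from the jar's +x, within 0.05 rad; its direction about the jar's axis shows how far the cap has turned.
- tray_center (a point): Bystander: centre of a loose black pin tray, 90 x 120 x 26 mm, on the table. Leave it.
- paint_center (a point): Bystander: centre of a small loose round jar, 52 mm diameter, 62 mm high, white lid, on the table. Leave it.
- tape_center (a point): Bystander: centre of a loose paper tape roll, 68 mm diameter, 22 mm high, on the table. Leave it.
Not all that is in view belongs to the job. What is shaped like the jar but blue or purple is not meant.

How it is judged:
By the outcome, as a careful person would: the job done as asked, in the order asked, and still so for the second after the job is handed in, while the arm keeps its last pose, push and grip.
It also fails if it takes over 61 s, if anything falls off the work surface, if the arm or the gripper's body presses on something with over 40 N, if the wrist force passes 120 N, or if a joint passes its speed limit or range.

### The arm

A 6-joint arm with a two-finger parallel gripper is mounted at the origin on the work surface. World frame = base frame: x ahead of the robot, y to its left, z up, the work surface at z = 0. Lengths are in m, angles in degrees, forces in N, time in s.
With the tool pointing down it reaches from about 0.25 to 0.775 m from the base axis. Payload 4 kg.
Tool frame: the origin (TCP) lies between the finger pads; the fingertips stand 11 mm ahead of it and the grasp point (between the pads) lies 8 mm behind it (manip.tip_reach is the distance from the TCP to the fingertips, in m); z points along the fingers, y is the direction in which the jaws open and shut (so a half turn about z gives the same grasp; the last joint's range is limited). The gripper opens to 94 mm and grips with 3 to 60 N. Pads are 16 mm wide; open, the fingers measure 119 mm over their backs; the gripper's body (75 mm by 177 mm) begins 78 mm behind the grasp point.
Start: joints at [65.598, 4.996, 78.535, -0, 96.463, -5.907], TCP at [0.174, 0.522, 0.217] pointing down, gripper open.
Joint ranges: [-177.83, 177.83], [-43.37, 116.18], [15.69, 146.23], [-61.86, 241.86], [9.47, 152.12], [-147.06, 147.06]. Speed limits (degrees/s): [159.86, 159.86, 180, 180, 180, 180].

### API

Orientations are given as [roll, pitch, yaw] about the fixed x, y, z axes, in that order (R = Rz(yaw) Ry(pitch) Rx(roll)).
In Python, from cell import manip, camera, camera_model gives the robot as it stands.
- The arm moves only by the tool drive_tool, never from a script. Its argument "moves" is a list that holds one entry, the list of rows, each a list of 4 numbers: the shift along the tool's x, y, z in mm, then the turn about the tool's z in rad. A call has 1 to 5 rows; each row shifts and turns the commanded pose from where the row before left it, along the tool's axes as they then stand; what a row does not reach is not made up. A row lasts 1/10 s, in which the tool goes at most 50 mm and 8.59 degrees, less where a joint would pass 70% of its speed; a pose out of reach is approached as far as the arm can. A call with a gripper value outside its range is refused whole. "hand" is the opening, from -1 (shut) to 1 (fully open), so that 0 is half open, set as the call begins (left out, the last holds). The fingers move at their own pace and stop on an object; "grip_force" is the grip in N (left out, the last holds). Time passes only in rows, so rows that do not move let the fingers close. It gives the time, the measured TCP pose, the force and the opening at its end, in the units of the state.
- manip.sense(): the state, without advancing time (a new reading comes with each control period).
- camera(name): name is "scene" or "top" or "wrist"; returns (picture, depth): 420x560x3 uint8, red, green, blue; 420x560 float32, m along the optical axis (not along the pixel's ray), 0 where there is no reading.
- camera_model(name): a dict with "mtx" (3x3 intrinsics, pixels), "xyz" and "orientation" of the camera in the world; the wrist camera has in their place "mount" (4x4, takes a point from camera to tool coordinates, whose origin is the TCP and whose axes are the flange's). Camera axes: x right, y down, z forward; pixel columns grow to the right and rows downward; lengths in m; the calibration is good to about 2 mm. A picture is of the moment at which its call begins: read the wrist's pose just before it. camera_model takes no time and is no camera call.
- manip.close_job(): hands the job in, once; it reports no verdict.
The state is a dict: "time": time; "joint_positions": joint angles; "joint_vel": joint speeds; "joint_efforts": joint torques, N m; "position": TCP position; "ee_rot": TCP orientation; "force": force on the tool from outside, world axes, zero at the start; "torque": the same for the moment, N m; "gripper_width": opening from 0.0 (shut) to 1.0 (fully open).
Only numpy, scipy, OpenCV 4.12 (cv2) and the standard library are available. Lean on these libraries where they do the work, as an engineer would, in place of code of your own. Each camera call takes 0.05 s, during which the arm holds its last target. There are 200 camera calls.

## Working session

There is one attempt and no reset: what is moved stays moved. The work goes in short steps, Python scripts to look and compute and a tool call to move; the robot and the scene stay as the last step left them, time stands still between calls to the robot, and variables do not carry over. Pictures are saved under pics/ and viewed, about 8 in all and at most 12, crops included, and the job is handed in when it is done.

Besides the shell and the picture viewer there is one more tool, called after "Call:" as name(argument=value, ...) on one line, values as JSON. drive_tool: Moves the arm, as the interface text tells. Its arguments: {"type":"object","properties":{"moves":{"type":"array","items":{"type":"array","items":{"type":"array","items":{"type":"number"}}}},"hand":{"type":"number"},"grip_force":{"type":"number"}},"required":["moves"]}

```bash
mkdir -p pics; ls; cat > h.py <<'E'
import numpy as np, cv2
from scipy.spatial.transform import Rotation as R
from cell import manip, camera, camera_model
def T(xyz,o):
    M=np.eye(4); M[:3,:3]=R.from_euler('xyz',o,degrees=True).as_matrix(); M[:3,3]=xyz; return M
def look(name):
    s=manip.sense(); rgb,d=camera(name); m=camera_model(name)
    if name=='wrist': W=T(s['position'],s['ee_rot'])@np.array(m['mount'])
    else: W=T(m['xyz'],m['orientation'])
    return rgb,d,np.array(m['mtx']),W
def save(fn,rgb): cv2.imwrite('pics/'+fn,np.ascontiguousarray(rgb[...,::-1]))
def onplane(uv,K,W,z):
    uv=np.atleast_2d(uv).astype(float); r=np.c_[uv,np.ones(len(uv))]@np.linalg.inv(K).T@W[:3,:3].T
    return W[:3,3]+r*((z-W[2,3])/r[:,2])[:,None]
def cloud(d,K,W):
    v,u=np.indices(d.shape); p=np.stack([(u-K[0,2])/K[0,0]*d,(v-K[1,2])/K[1,1]*d,d],-1)
    return p@W[:3,:3].T+W[:3,3]
E
python3 - <<'E'
from h import *
print(manip.sense(), manip.tip_reach)
for n in('top','scene','wrist'):
    rgb,d,K,W=look(n); print(n,K.tolist(),np.round(W,3).tolist()); save(n+'0.png',rgb); np.savez(n+'0',rgb=rgb,d=d,K=K,W=W)
E
```

```text
pics
{'time': 0.0, 'joint_positions': array([ 6.55986102e+01,  5.03813181e+00,  7.86235914e+01, -6.90435154e-04,
        9.64642062e+01, -5.90497719e+00]), 'joint_vel': array([-0.03313799,  0.00452584, -0.04877266, -0.13654975,  0.04045022,
        0.06888554]), 'joint_efforts': array([-3.00606371e-04, -3.40171123e+01, -3.02434945e+01,  7.17259292e-02,
        3.27352574e-02, -1.44797241e-04]), 'position': array([0.17425229, 0.52110647, 0.21532371]), 'ee_rot': array([-1.79874668e+02, -1.22729045e-02,  1.61503497e+02]), 'force': array([ 0.48389559, -0.42989036, -0.21339673]), 'torque': array([ 0.04173598, -0.03328656, -0.00053278]), 'gripper_width': 1.003897962282868} 0.011
top [[527.1436307625582, 0.0, 286.3053601968161], [0.0, 527.1436307625582, 202.6282687226313], [0.0, 0.0, 1.0]] [[-0.016, -0.987, 0.159, 0.303], [-1.0, 0.017, 0.004, 0.01], [-0.006, -0.159, -0.987, 1.63], [0.0, 0.0, 0.0, 1.0]]
scene [[402.79226762322975, 0.0, 284.7183541983189], [0.0, 402.79226762322975, 206.9563452651926], [0.0, 0.0, 1.0]] [[0.739, 0.371, -0.562, 1.089], [0.674, -0.395, 0.624, -0.579], [0.009, -0.84, -0.542, 0.578], [0.0, 0.0, 0.0, 1.0]]
wrist [[294.09410495463544, 0.0, 281.77037521544725], [0.0, 294.09410495463544, 202.5396494943609], [0.0, 0.0, 1.0]] [[0.317, 0.924, 0.215, 0.112], [0.948, -0.309, -0.073, 0.544], [-0.001, 0.227, -0.974, 0.384], [0.0, 0.0, 0.0, 1.0]]
```

View pics/top0.png

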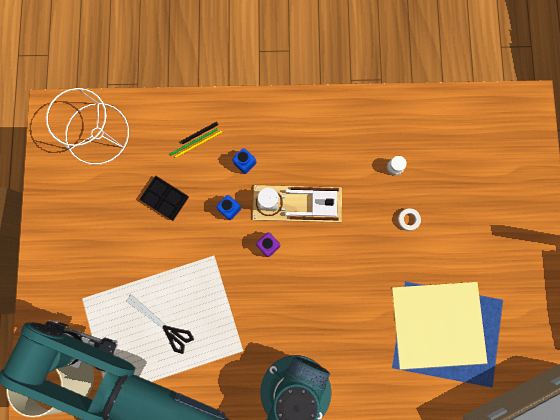

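View pics/scene0.png

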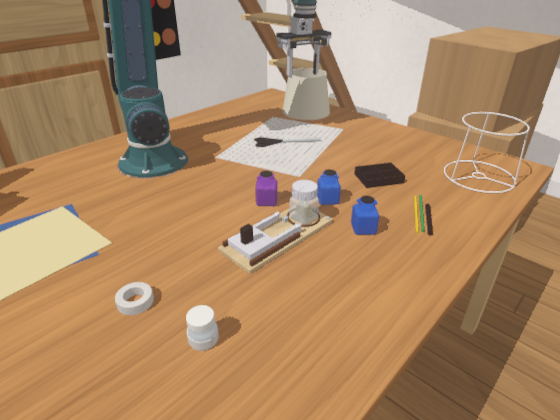

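The top view shows the cap at about (268,200) and the black grip at about (328,203), with the stand nearly along the image's horizontal. In the scene view the cap is at (304,190) and the grip at (246,235), with the fork drawn back.

```bash
python3 - <<'E'
from h import *
z=np.load('top0.npz'); rgb,d,K,W=[z[k] for k in('rgb','d','K','W')]
P=cloud(d,K,W)
sub=(slice(170,235),slice(245,350))
p=P[sub]; c=rgb[sub].astype(int)
print('h', np.percentile(p[...,2],[1,50,99]))
m=(p[...,2]>.095)&(p[...,2]<.115); print('cap pts',m.sum(),p[m].mean(0))
g=(c.max(-1)<50)&(p[...,2]>.06); print('grip',g.sum(),p[g].mean(0))
hsv=cv2.cvtColor(rgb,cv2.COLOR_RGB2HSV)
w=((P[...,2]>.006)&(P[...,2]<.11)).astype(np.uint8); w[:170]=0;w[235:]=0;w[:,:248]=0;w[:,350:]=0
q=np.argwhere(w)[:,::-1].astype(np.float32); r=cv2.minAreaRect(q); print(r)
b=onplane(cv2.boxPoints(r),K,W,.012); print(b)
v=np.argwhere(g)+[170,245]; print(v.mean(0))
print('grip on .075', onplane([v.mean(0)[::-1]],K,W,.075))
E
```

```text
h [-0.00622653  0.00699365  0.1086867 ]
cap pts 329 [0.56540941 0.06975549 0.10487711]
grip 41 [ 0.5555481  -0.11137504  0.07432249]
((298.5, 202.0), (64.0, 101.0), 90.0)
[[ 0.66971113  0.13455734  0.012     ]
 [ 0.66426949 -0.18238218  0.012     ]
 [ 0.46293749 -0.1754093   0.012     ]
 [ 0.46802543  0.13539711  0.012     ]]
[201.36585366 328.80487805]
grip on .075 [[ 0.55544572 -0.11132609  0.075     ]]
```

Call:
drive_tool(moves=[[[-35.6,-26,0,0],[-35.6,-26,0,0],[-35.6,-26,0,0],[-35.6,-26,0,0],[-35.6,-26,0,0]]], hand=1)

```text
time: 0.65
position: [0.3026, 0.3403, 0.2162]
ee_rot: [-180.0, 0.0, 161.5]
force: [0.7, -0.4, 0.6]
gripper_width: 1.0
```

Call:
drive_tool(moves=[[[-35.6,-26,0,0],[-35.6,-26,0,0],[-35.6,-26,0,0],[-35.6,-26,0,0],[-35.6,-26,0,0]]])

```text
time: 1.15
position: [0.4302, 0.1604, 0.2163]
ee_rot: [180.0, -0.0, 161.5]
force: [0.6, -0.3, -0.1]
gripper_width: 0.999
```

Call:
drive_tool(moves=[[[-35.6,-26,0,0],[-35.6,-26,0,0],[-35.6,-26,0,0],[-35.6,-26,0,0],[-35.6,-26,0,0]]])

```text
time: 1.65
position: [0.5578, -0.0193, 0.2161]
ee_rot: [180.0, -0.0, 161.5]
force: [0.3, 0.1, -0.7]
gripper_width: 1.0
```

Call:
drive_tool(moves=[[[0,0,0,0.14],[0,0,0,0.14],[0,0,0,0.14],[0,0,0,0.14],[0,0,0,0.14]]])

```text
time: 2.15
position: [0.557, -0.0177, 0.2159]
ee_rot: [-180.0, -0.0, 121.1]
force: [0.1, 0.6, -0.3]
gripper_width: 0.999
```

Call:
drive_tool(moves=[[[0,0,0,0.14],[0,0,0,0.14],[0,0,0,0.14],[0,0,0,0.14],[0,0,0,0.04]]])

```text
time: 2.65
position: [0.557, -0.0176, 0.2159]
ee_rot: [-179.9, -0.0, 86.8]
force: [-0.4, -0.2, 0.9]
gripper_width: 1.004
```

```bash
python3 - <<'E'
from h import *
rgb,d,K,W=look('wrist'); save('wrist1.png',rgb); np.savez('wrist1',rgb=rgb,d=d,K=K,W=W)
print(np.round(W,4))
P=cloud(d,K,W); z=P[...,2]
m=(abs(z-.103)<.004)&(abs(P[...,1]-.07)<.06)&(abs(P[...,0]-.565)<.06); print('cap',m.sum(),P[m].mean(0))
g=(rgb.max(-1)<60)&(abs(z-.075)<.006)&(abs(P[...,0]-.555)<.04)&(P[...,1]<-.06); print('grip',g.sum(),P[g].mean(0))
if g.sum()>10:
    print(P[g].min(0),P[g].max(0))
E
```

```text
[[ 9.985e-01 -5.370e-02 -1.330e-02  5.607e-01]
 [-5.540e-02 -9.725e-01 -2.264e-01  4.930e-02]
 [-8.000e-04  2.268e-01 -9.739e-01  3.845e-01]
 [ 0.000e+00  0.000e+00  0.000e+00  1.000e+00]]
cap 3522 [0.56544691 0.07395553 0.10349676]
grip 208 [ 0.55676893 -0.10582714  0.07474252]
[ 0.55037724 -0.11739474  0.0694344 ] [ 0.5630416  -0.0963452   0.07725637]
```

View pics/wrist1.png

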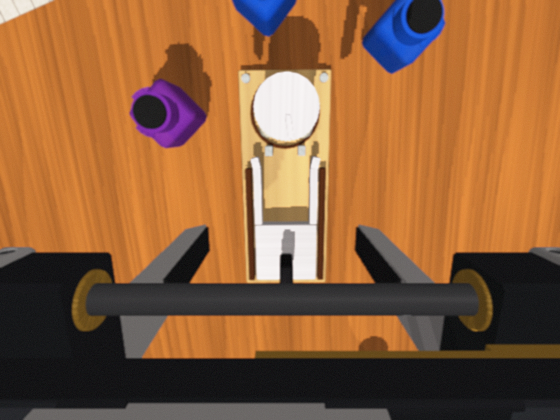

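The wrist view shows the cap top centred at (286,107) with its nib below at (288,119). The grip is at (287,268), partly hidden by the gripper's bar. The tool already lines up with the stand (yaw about -3°), so I go to the grip.

Call:
drive_tool(moves=[[[-31,1.6,0,0],[-31,1.6,0,0],[-31,1.5,0,0],[0,0,30,0],[0,0,30,0]]], hand=0, grip_force=15)

```text
time: 3.2
position: [0.5576, -0.1122, 0.1566]
ee_rot: [179.8, 0.0, 87.0]
force: [-0.2, 0.8, -0.7]
gripper_width: 0.614
```

```bash
python3 - <<'E'
from h import *
rgb,d,K,W=look('top'); save('t2.png',cv2.resize(rgb[160:260,220:360],None,fx=5,fy=5))
g,_,_,_=look('scene'); save('s2.png',cv2.resize(g[150:290,190:350],None,fx=5,fy=5,interpolation=cv2.INTER_CUBIC)[:600])
E
```

```text
(no output)
```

View pics/s2.png

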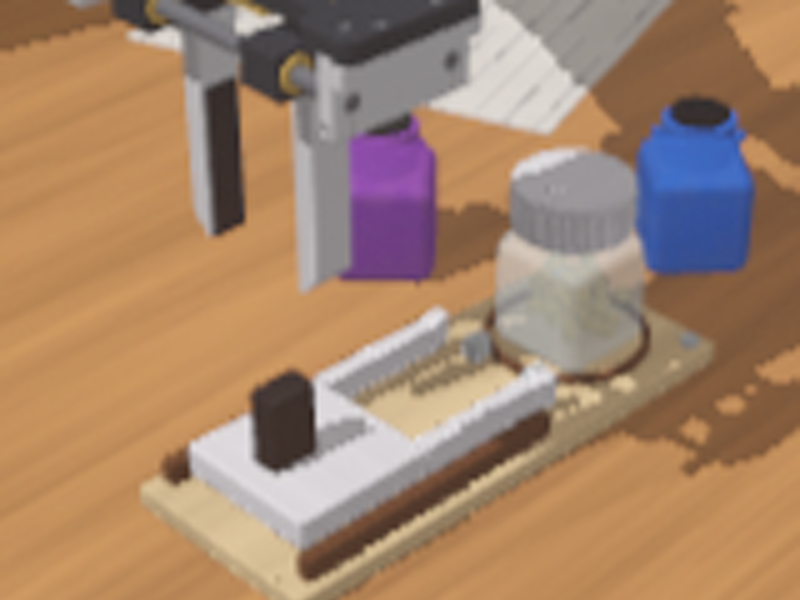

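The crop shows the open fingers directly above the black grip (at (283,420)), with a clear path down.

Call:
drive_tool(moves=[[[0,-0.8,30,0],[0,0,30,0],[0,0,25,0],[0,0,15,0],[0,0,5,0]]])

```text
time: 3.8
position: [0.5558, -0.1103, 0.0505]
ee_rot: [-179.9, -0.0, 87.1]
force: [-0.2, 0.2, 0.1]
gripper_width: 0.503
```

Call:
drive_tool(moves=[[[0,0,0,0],[0,0,0,0],[0,0,0,0],[0,0,0,0],[0,0,0,0]]], hand=-1, grip_force=15)

```text
time: 4.3
position: [0.5568, -0.1109, 0.0526]
ee_rot: [179.9, 0.0, 87.0]
force: [0.4, -0.2, 2.3]
gripper_width: 0.167
```

Opening is 15.7 mm, so the grip is held. Next I slide it.

Call:
drive_tool(moves=[[[5,0,0,0],[10,0,0,0],[10,0,0,0],[10,0,0,0],[5,0,0,0]]], grip_force=20)

```text
time: 4.8
position: [0.5587, -0.07, 0.0526]
ee_rot: [179.9, 0.1, 87.1]
force: [-1.3, -3.5, 5.1]
gripper_width: 0.172
```

Call:
drive_tool(moves=[[[8,0,0,0],[8,0,0,0],[8,0,0,0],[4,0,0,0],[0,0,0,0]]])

```text
time: 5.3
position: [0.5599, -0.0415, 0.0526]
ee_rot: [180.0, -0.0, 87.1]
force: [-1.7, -1.0, 5.2]
gripper_width: 0.171
```

Call:
drive_tool(moves=[[[3,0,0,0],[3,0,0,0],[2,0,0,0],[2,0,0,0],[0,0,0,0]]])

```text
time: 5.8
position: [0.5603, -0.0321, 0.0526]
ee_rot: [180.0, 0.0, 87.1]
force: [-2.6, -2.3, 6.6]
gripper_width: 0.171
```

Call:
drive_tool(moves=[[[2,0,0,0],[1,0,0,0],[1,0,0,0],[0,0,0,0]]])

```text
time: 6.2
position: [0.5605, -0.0283, 0.0526]
ee_rot: [180.0, 0.0, 87.1]
force: [-2.2, -2.1, 5.8]
gripper_width: 0.166
```

Call:
drive_tool(moves=[[[1,0,0,0],[1,0,0,0],[1,0,0,0],[0,0,0,0]]])

```text
time: 6.6
position: [0.5605, -0.0273, 0.0526]
ee_rot: [180.0, 0.2, 87.0]
force: [-3.4, -7.4, 6.3]
gripper_width: 0.169
```

Call:
drive_tool(moves=[[[1,0,0,0],[1,0,0,0],[0,0,0,0]]])

```text
time: 6.9
position: [0.5606, -0.0271, 0.0526]
ee_rot: [180.0, 0.4, 87.0]
force: [-3.3, -12.1, 6.3]
gripper_width: 0.166
```

Travel stalls at 83.8 mm with 12 N, which fits the end stop. I release, rise and look.

Call:
drive_tool(moves=[[[0,0,0,0],[0,0,0,0],[0,0,0,0]]], hand=0)

```text
time: 7.2
position: [0.5603, -0.0226, 0.0508]
ee_rot: [-179.9, -0.1, 87.1]
force: [0.0, 1.0, 1.2]
gripper_width: 0.386
```

Call:
drive_tool(moves=[[[0,0,-30,0],[0,0,-40,0],[0,0,-40,0],[0,0,-40,0],[0,0,0,0]]], hand=1)

```text
time: 7.7
position: [0.5639, -0.0233, 0.2088]
ee_rot: [179.3, 0.0, 87.1]
force: [0.6, -0.2, 1.2]
gripper_width: 0.814
```

```bash
python3 - <<'E'
from h import *
print(manip.sense()['position'])
for n in('wrist','top'):
    rgb,d,K,W=look(n); np.savez(n+'3',rgb=rgb,d=d,K=K,W=W)
    P=cloud(d,K,W); z=P[...,2]
    m=(abs(z-.104)<.006)&(abs(P[...,1]-.07)<.045)&(abs(P[...,0]-.565)<.045); print(n,'cap',m.sum(),P[m].mean(0))
    if m.sum()>50:
        c=max(cv2.findContours(m.astype(np.uint8),cv2.RETR_EXTERNAL,cv2.CHAIN_APPROX_NONE)[0],key=len)
        e=cv2.fitEllipse(c); print(e, onplane([e[0]],K,W,.103))
    g=(rgb.max(-1)<60)&(abs(z-.075)<.008)&(abs(P[...,0]-.56)<.03)&(abs(P[...,1]+.028)<.03); print('grip',g.sum(),P[g].mean(0) if g.any() else '')
    if n=='wrist': save('w3.png',rgb)
E
```

```text
[ 0.56394109 -0.02332906  0.20878019]
wrist cap 3769 [0.56535433 0.07403152 0.10349183]
((276.2027893066406, 98.5367431640625), (66.66415405273438, 70.35568237304688), 175.93756103515625) [[0.56536225 0.07428566 0.103     ]]
grip 276 [ 0.56025321 -0.02391523  0.07481887]
top cap 218 [0.56672709 0.07618482 0.1048919 ]
((265.64739990234375, 196.97982788085938), (14.184596061706543, 20.30402374267578), 6.365017890930176) [[0.56707204 0.07598184 0.103     ]]
grip 0
```

View pics/w3.png

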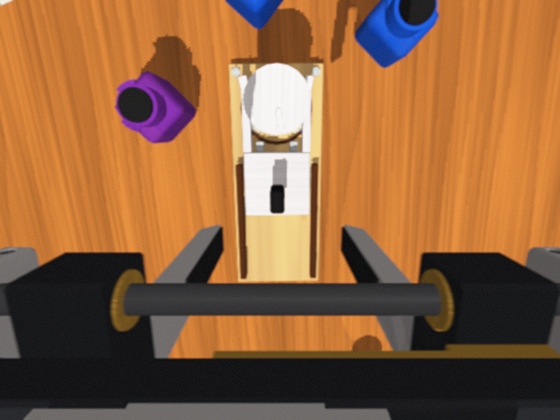

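The picture shows the fork drawn up with its prongs beside the jar and the grip at (277,199). The cap centre is at (276,99) and the nib at (279,114). Grip-to-cap distance is about 98–100 mm, so the fork is home. I turn the tool by 90° for a second view, to cancel camera bias across the jaws.

Call:
drive_tool(moves=[[[31.3,-21.3,0,0],[31.3,-21.3,0,0],[31.3,-21.3,0,0],[0,0,0,0.143],[0,0,0,0.143]]])

```text
time: 8.3
position: [0.4999, 0.0747, 0.1987]
ee_rot: [-179.7, 0.1, 70.4]
force: [0.5, 0.6, -0.3]
gripper_width: 0.999
```

Call:
drive_tool(moves=[[[0,0,0,0.143],[0,0,0,0.143],[0,0,0,0.143],[0,0,0,0.143],[0,0,0,0.143]]])

```text
time: 8.8
position: [0.5004, 0.0736, 0.1984]
ee_rot: [-179.8, 0.3, 29.4]
force: [0.5, -0.2, -0.2]
gripper_width: 0.998
```

Call:
drive_tool(moves=[[[0,0,0,0.143],[0,0,0,0.143],[0,0,0,0.143],[0,0,0,0.143],[0,0,0,0]]])

```text
time: 9.3
position: [0.5006, 0.0735, 0.1987]
ee_rot: [-180.0, 0.3, -3.1]
force: [0.7, -0.4, -0.5]
gripper_width: 1.003
```

```bash
python3 - <<'E'
from h import *
s=manip.sense(); print(s['position'],s['ee_rot'])
rgb,d,K,W=look('wrist'); np.savez('wrist4',rgb=rgb,d=d,K=K,W=W); save('w4.png',rgb)
for f in('wrist3','wrist4'):
    q=np.load(f+'.npz'); rgb,d,K,W=[q[k] for k in('rgb','d','K','W')]
    P=cloud(d,K,W); z=P[...,2]
    m=(abs(z-.103)<.004)&(abs(P[...,1]-.074)<.045)&(abs(P[...,0]-.565)<.045)
    c=max(cv2.findContours(m.astype(np.uint8),cv2.RETR_EXTERNAL,cv2.CHAIN_APPROX_NONE)[0],key=len)
    e=cv2.fitEllipse(c); C=onplane([e[0]],K,W,.103)[0]; print(f,m.sum(),P[m].mean(0),e,C)
    x,y,w,h=cv2.boundingRect(c); cr=cv2.resize(rgb[y-4:y+h+4,x-4:x+w+4],(400,400)); save(f+'cap.png',cr)
E
```

```text
[0.50056075 0.07354876 0.19871085] [-179.99914665    0.28594828   -3.07297225]
wrist3 3762 [0.56535713 0.0740717  0.10349846] ((276.20745849609375, 98.49508666992188), (66.6450424194336, 70.27079772949219), 175.79855346679688) [0.56536832 0.07432036 0.103     ]
wrist4 3755 [0.56632845 0.07367861 0.10354119] ((279.4742431640625, 132.8126678466797), (67.50550079345703, 69.3157730102539), 177.9173126220703) [0.56654589 0.0736593  0.103     ]
```

View pics/w4.png

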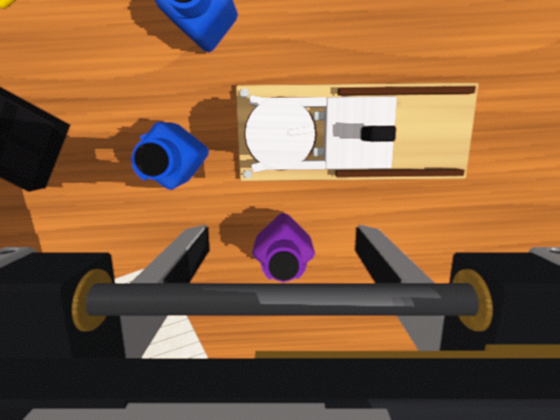

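The two views agree on the cap within about 1 mm: (0.5655, 0.0737). Its centre is at pixel (279,133), the nib is at (295,131) and the fork grip at (378,133). I go over the cap and down.

Call:
drive_tool(moves=[[[32.4,-1.8,0,0],[32.4,-1.9,0,0],[0,0,30,0],[0,0,30,0],[0,0,0,0]]])

```text
time: 9.85
position: [0.563, 0.0735, 0.1348]
ee_rot: [180.0, 0.7, -3.0]
force: [0.0, -0.0, -0.6]
gripper_width: 1.004
```

Call:
drive_tool(moves=[[[0,0,20,0],[0,0,15,0],[0,0,10,0],[0,0,7,0],[0,0,0,0]]])

```text
time: 10.35
position: [0.5662, 0.0734, 0.0886]
ee_rot: [180.0, 0.1, -3.1]
force: [-0.9, 0.7, -0.0]
gripper_width: 0.997
```

Call:
drive_tool(moves=[[[0,0,2,0],[0,0,0,0],[0,0,0,0],[0,0,0,0],[0,0,0,0]]], hand=-1, grip_force=10)

```text
time: 10.85
position: [0.5671, 0.0726, 0.0881]
ee_rot: [179.9, -0.1, -3.1]
force: [0.3, -2.1, 2.3]
gripper_width: 0.637
```

Call:
drive_tool(moves=[[[0,0,0,0],[0,0,0,0],[0,0,0,0]]])

```text
time: 11.15
position: [0.5671, 0.0727, 0.0881]
ee_rot: [179.9, -0.1, -3.1]
force: [-1.3, -3.8, 2.8]
gripper_width: 0.638
```

Call:
drive_tool(moves=[[[0,0,0,0],[-1.3,0.3,0,0],[0,0,0,0],[0,0,0,0]]], hand=0.6)

```text
time: 11.55
position: [0.5651, 0.0738, 0.0871]
ee_rot: [-180.0, 0.0, -3.1]
force: [-0.1, 0.1, 0.7]
gripper_width: 0.8
```

Call:
drive_tool(moves=[[[0,0,0,0],[0,0,0,0],[0,0,0,0],[0,0,0,0],[0,0,0,0]]], hand=-1, grip_force=10)

```text
time: 12.05
position: [0.5655, 0.0727, 0.0875]
ee_rot: [180.0, -0.0, -3.1]
force: [-0.4, -2.8, 0.2]
gripper_width: 0.639
```

Call:
drive_tool(moves=[[[0,0,0,0],[0,0,0,0],[0,0,0,0]]], grip_force=50)

```text
time: 12.35
position: [0.5655, 0.0728, 0.0875]
ee_rot: [180.0, -0.0, -3.1]
force: [0.3, -4.1, 0.8]
gripper_width: 0.637
```

```bash
python3 - <<'E'
from h import *
s=manip.sense(); print(s['position'],s['ee_rot'],s['force'],s['torque'],s['gripper_width'],s['joint_positions'])
E
```

```text
[0.56548125 0.07282165 0.08753255] [ 1.79962522e+02 -9.17828714e-03 -3.11348244e+00] [ 0.314094   -4.14151824  0.76022344] [-0.70731817  0.1632201  -0.01573251] 0.6370132301614205 [ 1.66362678e+00  1.09571612e+01  8.66820539e+01 -3.84538231e-02
  8.23547613e+01  9.47822261e+01]
```

Call:
drive_tool(moves=[[[0,0,0,-0.05],[0,0,0,-0.05],[0,0,-0.1,-0.05],[0,0,-0.1,-0.05],[0,0,-0.1,-0.05]]])

```text
time: 12.85
position: [0.565, 0.0733, 0.0878]
ee_rot: [-180.0, 0.1, 11.3]
force: [-1.7, -2.4, 1.4]
gripper_width: 0.635
```

```bash
cat > s.py <<'E'
from h import *
s=manip.sense(); print(s['position'].round(4),s['ee_rot'].round(2),s['force'].round(1),s['torque'].round(2),s['gripper_width'],s['time'])
E
python3 s.py
```

```text
[0.565  0.0733 0.0878] [-1.7996e+02  5.0000e-02  1.1280e+01] [-1.7 -2.4  1.4] [-0.37  0.34 -0.33] 0.6353730303868967 12.85
```

Call:
drive_tool(moves=[[[0,0,-0.2,-0.08],[0,0,-0.2,-0.08],[0,0,-0.2,-0.08],[0,0,-0.2,-0.08],[0,0,0,0]]])

```text
time: 13.35
position: [0.565, 0.0738, 0.0885]
ee_rot: [-179.9, 0.0, 29.6]
force: [-0.9, -0.2, 1.5]
gripper_width: 0.633
```

```bash
python3 s.py; python3 - <<'E'
from h import *
g,d,K,W=look('scene'); save('s5.png',cv2.resize(g[150:270,190:350],None,fx=5,fy=5,interpolation=cv2.INTER_CUBIC))
E
```

```text
[0.565  0.0738 0.0885] [-1.7991e+02  1.0000e-02  2.9560e+01] [-0.9 -0.2  1.5] [-0.08  0.33  0.08] 0.6325917334627619 13.35
```

View pics/s5.png

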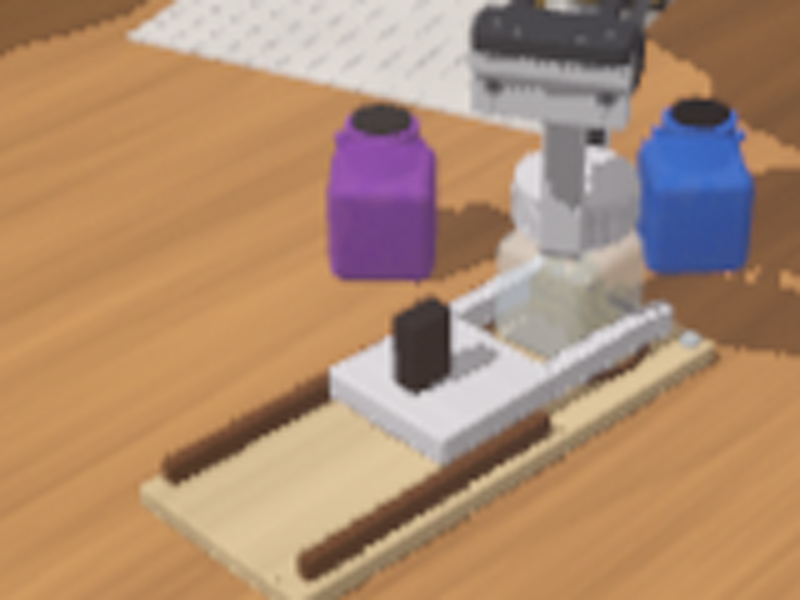

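The crop shows the fork still home and the jar seated, with the gripper turning the cap. I continue in smaller steps, watching for the cap springing up.

Call:
drive_tool(moves=[[[0,0,-0.2,-0.07],[0,0,-0.2,-0.07],[0,0,-0.1,-0.04]]])

```text
time: 13.7
position: [0.5648, 0.0737, 0.0889]
ee_rot: [-179.9, 0.0, 39.9]
force: [-1.1, -1.0, 0.5]
gripper_width: 0.633
```

```bash
python3 s.py; python3 - <<'E'
from h import *
rgb,d,K,W=look('wrist'); save('w6.png',cv2.resize(rgb[190:420,150:420],None,fx=2.6,fy=2.6)); np.savez('wrist6',rgb=rgb,d=d,K=K,W=W)
C=np.array([.5655,.0735,.095,1])
p=np.linalg.inv(W)@C; print(K@p[:3]/p[2])
for n in('top','scene'):
    rgb,d,K,W=look(n); p=np.linalg.inv(W)@np.array([.5655,.0737,.104,1]); print(n,K@p[:3]/p[2]); save(n+'6.png',rgb)
E
```

```text
[0.5648 0.0737 0.0889] [-1.7989e+02  2.0000e-02  3.9860e+01] [-1.1 -1.   0.5] [-0.11  0.45 -0.23] 0.6325340147595405 13.7
[284.84506314 249.23765528   1.        ]
top [266.41391228 197.43670991   1.        ]
scene [305.07532278 184.35645081   1.        ]
```

Call:
drive_tool(moves=[[[0,0,-0.1,-0.035],[0,0,-0.1,-0.035],[0,0,0,0]]])

```text
time: 14.15
position: [0.5649, 0.0737, 0.0891]
ee_rot: [-179.9, 0.0, 43.8]
force: [-3.2, 0.3, 0.9]
gripper_width: 0.633
```

```bash
python3 s.py
```

```text
[0.5649 0.0737 0.0891] [-1.7991e+02  2.0000e-02  4.3810e+01] [-3.2  0.3  0.9] [ 0.05  0.66 -0.04] 0.6332573898502989 14.15
```

Call:
drive_tool(moves=[[[0,0,-0.1,-0.035],[0,0,-0.1,-0.035],[0,0,0,0]]])

```text
time: 14.45
position: [0.5651, 0.0737, 0.0894]
ee_rot: [-179.9, -0.0, 47.8]
force: [-2.6, 0.3, 0.5]
gripper_width: 0.633
```

```bash
python3 s.py
```

```text
[0.5651 0.0737 0.0894] [-1.7993e+02 -1.0000e-02  4.7820e+01] [-2.6  0.3  0.5] [0.06 0.59 0.01] 0.6329559205962434 14.45
```

```bash
python3 - <<'E'
from h import *
rgb,d,K,W=look('wrist'); a=cv2.resize(rgb[150:400,180:390],(420,500),interpolation=cv2.INTER_CUBIC)
g,_,_,_=look('scene'); b=cv2.resize(g[165:235,270:330-10],(357,500),interpolation=cv2.INTER_CUBIC)
save('c7.png',np.hstack([a,b]))
E
```

```text
(no output)
```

View pics/c7.png

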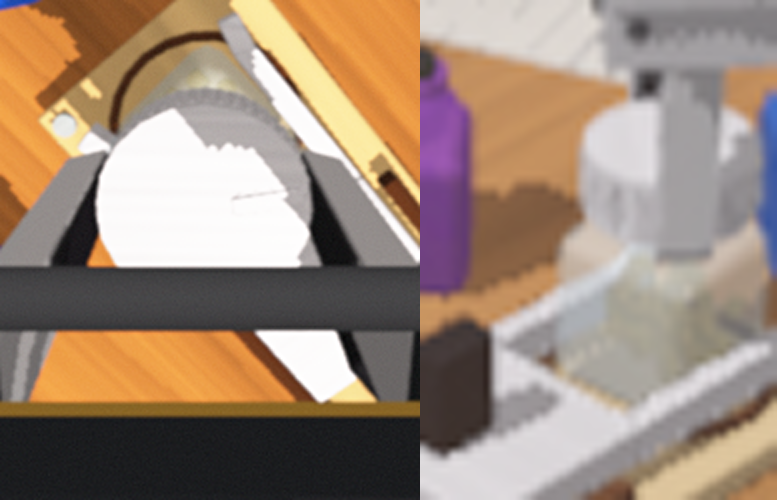

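The wrist crop shows the nib end at (287,190), 10° from the finger line as at the start, so the cap has not slipped in the jaws. It has turned about 51° in the world, less the jar's play. I continue in 2–3° steps.

Call:
drive_tool(moves=[[[0,0,-0.1,-0.035],[0,0,0,0]]])

```text
time: 14.75
position: [0.5654, 0.0737, 0.0896]
ee_rot: [-180.0, -0.0, 49.9]
force: [-2.2, 1.4, 2.0]
gripper_width: 0.638
```

```bash
python3 s.py
```

```text
[0.5654 0.0737 0.0896] [-1.7997e+02 -4.0000e-02  4.9850e+01] [-2.2  1.4  2. ] [0.14 0.53 0.03] 0.6377405819511114 14.75
```

Call:
drive_tool(moves=[[[0,0,-0.1,-0.035],[0,0,0,0]]])

```text
time: 14.95
position: [0.5656, 0.0736, 0.0899]
ee_rot: [-180.0, -0.1, 51.8]
force: [-1.5, 1.3, 1.4]
gripper_width: 0.633
```

```bash
python3 s.py
```

```text
[0.5656 0.0736 0.0899] [-1.800e+02 -5.000e-02  5.184e+01] [-1.5  1.3  1.4] [ 0.23  0.5  -0.03] 0.6328866642899795 14.95
```

Call:
drive_tool(moves=[[[0,0,-0.1,-0.035]]])

```text
time: 15.05
position: [0.5656, 0.0737, 0.09]
ee_rot: [-180.0, -0.1, 53.9]
force: [-2.4, 1.2, 1.5]
gripper_width: 0.634
```

```bash
python3 s.py
```

```text
[0.5656 0.0737 0.09  ] [-1.800e+02 -6.000e-02  5.385e+01] [-2.4  1.2  1.5] [ 0.28  0.55 -0.06] 0.6343176445814555 15.05
```

Call:
drive_tool(moves=[[[0,0,0,0],[0,0,0,0]]])

```text
time: 15.25
position: [0.5656, 0.0735, 0.0901]
ee_rot: [180.0, -0.0, 53.8]
force: [-2.8, 2.8, 1.5]
gripper_width: 0.639
```

```bash
python3 s.py
```

```text
[0.5656 0.0735 0.0901] [ 1.7999e+02 -5.0000e-02  5.3830e+01] [-2.8  2.8  1.5] [ 0.28  0.51 -0.01] 0.6392530147439672 15.25
```

Total turn is 57° and the resisting torque while moving has fallen to about 0.06 N m, from 0.23 earlier. I test with a tiny lift.

Call:
drive_tool(moves=[[[0,0,-0.5,0],[0,0,-0.3,0],[0,0,0,0]]])

```text
time: 15.55
position: [0.5655, 0.0733, 0.0904]
ee_rot: [-180.0, -0.0, 53.9]
force: [-1.7, 2.6, 1.0]
gripper_width: 0.631
```

```bash
python3 s.py
```

```text
[0.5655 0.0733 0.0904] [-1.800e+02 -2.000e-02  5.388e+01] [-1.7  2.6  1. ] [ 0.36  0.28 -0.01] 0.6308860785599129 15.55
```

Call:
drive_tool(moves=[[[0,0,-0.6,0],[0,0,-0.6,0],[0,0,0,0],[0,0,0,0]]])

```text
time: 15.95
position: [0.5654, 0.0727, 0.091]
ee_rot: [180.0, 0.1, 53.9]
force: [1.2, 0.1, -5.0]
gripper_width: 0.634
```

```bash
python3 s.py
```

```text
[0.5654 0.0727 0.091 ] [1.800e+02 5.000e-02 5.389e+01] [ 1.2  0.1 -5. ] [-0.05 -0.12 -0.  ] 0.6336988923543441 15.95
```

Pull rose to 5 N, which could be the jar's weight still on the threads. I lower back at once and turn a little more.

Call:
drive_tool(moves=[[[0,0,0.8,0],[0,0,0.6,0],[0,0,0,0]]])

```text
time: 16.25
position: [0.5656, 0.0731, 0.0908]
ee_rot: [180.0, -0.0, 53.9]
force: [-0.0, 0.9, -1.7]
gripper_width: 0.635
```

```bash
python3 s.py; python3 - <<'E'
from h import *
g,_,_,_=look('scene'); b=cv2.resize(g[165:245,255:345],(675,600),interpolation=cv2.INTER_CUBIC)
save('c8.png',b)
E
```

```text
[0.5656 0.0731 0.0908] [ 1.7996e+02 -2.0000e-02  5.3900e+01] [-0.   0.9 -1.7] [-0.06  0.06 -0.01] 0.6349817130065822 16.25
```

View pics/c8.png

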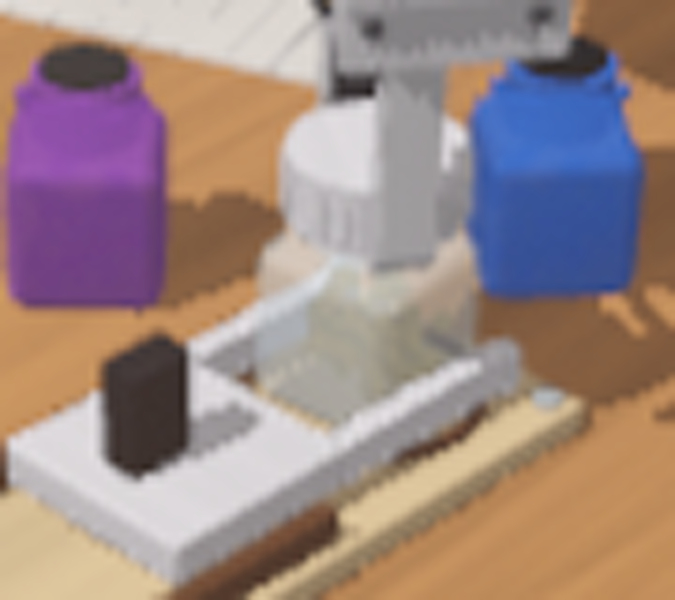

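The jar looks seated in its ring and the fork home. I ease down slightly and turn 2° more at a time.

Call:
drive_tool(moves=[[[0,0,0.5,0],[0,0,0,0],[0,0,0,-0.04],[0,0,0,0]]])

```text
time: 16.7
position: [0.5657, 0.0731, 0.0903]
ee_rot: [179.9, -0.0, 56.2]
force: [0.1, -0.3, 0.6]
gripper_width: 0.633
```

```bash
python3 s.py
```

```text
[0.5657 0.0731 0.0903] [ 1.7995e+02 -3.0000e-02  5.6200e+01] [ 0.1 -0.3  0.6] [-0.03  0.19 -0.03] 0.6329419289646242 16.7
```

Call:
drive_tool(moves=[[[0,0,0,-0.04]]])

```text
time: 16.8
position: [0.5658, 0.0733, 0.0903]
ee_rot: [180.0, -0.0, 58.5]
force: [0.1, 0.6, 0.5]
gripper_width: 0.636
```

```bash
python3 s.py
```

```text
[0.5658 0.0733 0.0903] [ 1.7996e+02 -4.0000e-02  5.8490e+01] [0.1 0.6 0.5] [0.07 0.18 0.01] 0.6356410709450522 16.8
```

Turned 61.6° in total with no resisting torque, so even with 52° of thread and 8° of jar play it must be free. I lift gently again.

Call:
drive_tool(moves=[[[0,0,-0.5,0],[0,0,-0.5,0],[0,0,0,0]]])

```text
time: 17.1
position: [0.5655, 0.0731, 0.0909]
ee_rot: [180.0, -0.0, 58.4]
force: [1.0, 0.0, -0.5]
gripper_width: 0.633
```

```bash
python3 s.py
```

```text
[0.5655 0.0731 0.0909] [179.99  -0.    58.44] [ 1.   0.  -0.5] [-0.1   0.09 -0.03] 0.6330803479297996 17.1
```

Call:
drive_tool(moves=[[[0,0,-0.5,0],[0,0,0,0]]])

```text
time: 17.3
position: [0.5655, 0.0732, 0.0914]
ee_rot: [180.0, -0.0, 58.5]
force: [0.0, -0.4, -0.7]
gripper_width: 0.634
```

```bash
python3 s.py
```

```text
[0.5655 0.0732 0.0914] [180.    -0.    58.47] [ 0.  -0.4 -0.7] [-0.05  0.09  0.02] 0.6343146008921232 17.3
```

The force now stays at the cap's own weight (-0.7 N) at 3.9 mm of rise, so it is free. I raise it about 34 mm, which puts its lower edge about 22 mm above the rim.

Call:
drive_tool(moves=[[[0,0,-1.5,0],[0,0,-2,0],[0,0,-2,0],[0,0,-2,0],[0,0,0,0]]])

```text
time: 17.8
position: [0.5657, 0.0732, 0.0994]
ee_rot: [180.0, -0.0, 58.5]
force: [-0.7, -0.0, -0.8]
gripper_width: 0.634
```

Call:
drive_tool(moves=[[[0,0,-5,0],[0,0,-6,0],[0,0,-6,0],[0,0,-6,0],[0,0,-3.5,0]]])

```text
time: 18.3
position: [0.5659, 0.0732, 0.1266]
ee_rot: [179.9, -0.1, 58.5]
force: [-0.7, -0.8, -1.2]
gripper_width: 0.634
```

Call:
drive_tool(moves=[[[0,0,0,0],[0,0,0,0],[0,0,0,0],[0,0,0,0]]])

```text
time: 18.7
position: [0.5652, 0.0732, 0.1249]
ee_rot: [-180.0, 0.0, 58.5]
force: [0.7, -0.1, -0.5]
gripper_width: 0.628
```

```bash
python3 s.py; python3 - <<'E'
from h import *
g,d,K,W=look('scene'); a=cv2.resize(g[150:260,230:350],(600,550),interpolation=cv2.INTER_CUBIC)
save('c9.png',a)
P=cloud(d,K,W); r=g.astype(int)
rgb,d,K,W=look('wrist'); save('w9.png',rgb)
rgb,d,K,W=look('top'); P=cloud(d,K,W); g=(rgb.max(-1)<60)&(abs(P[...,2]-.075)<.01)&(abs(P[...,0]-.56)<.03)&(abs(P[...,1]+.028)<.04); print('grip top cam',g.sum(),P[g].mean(0) if g.any() else '')
E
```

```text
[0.5652 0.0732 0.1249] [-1.7996e+02  2.0000e-02  5.8490e+01] [ 0.7 -0.1 -0.5] [-0.03  0.1  -0.01] 0.6284800908976608 18.7
grip top cam 32 [ 0.55885017 -0.02843737  0.07524719]
```

View pics/c9.png

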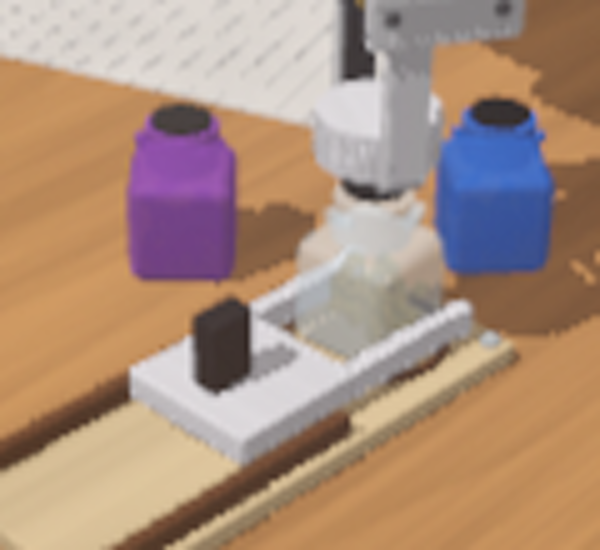

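The picture shows the cap held level at (377,130), clear above the black disc and mouth at (372,188). The jar is in its seat and the fork home around it. I hand in.

```bash
python3 -c "
from cell import manip
print(manip.close_job())"
```

```text
the job is handed in; nothing more can be done
None
```

I slid the fork home, unscrewed the cap and raised it straight up. I handed the job in at 18.8 s with the gripper still holding the cap level over the mouth.

- **Fork:** I slid it by its black grip until it stalled at about 84 mm of travel with 12 N. The later pictures put the grip about 98–102 mm from the seat's centre (nominal 100 mm when home), and it had not moved by the end.
- **Cap:** I turned it about 62° in the world, which includes the jar's play against the fork. The nib checked at 51° showed no slip in the jaws. Near the end the turning torque was about 0.
- **Lift:** The cap went up about 37 mm in all, so its lower edge is about 21 mm above the rim by calculation. While lifting, the pull was only about the cap's own weight. The last picture shows the jar in its seat.

**What disagreed:** my first test lift, at 57° turned, came too early. The pull rose to about 5 N, so part of the jar's weight may have been on the threads. I lowered it at once, and the picture then showed the jar seated, but I cannot rule out that it rose a few tenths of a millimetre. I then turned about 4.6° more before the final lift. I did not check the jar's own turn or the bystanders separately, but the arm kept clear of the bystanders.

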